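# Wedge a rocking stirrer steady

## Task

The white magnetic stirrer rocks because one of its feet is too short. Push the orange wedge, nose first, under that short foot until the stirrer stands level and all four feet carry weight, then stop and draw the hand clear. Only push the wedge along the bench: do not pick up the wedge or the stirrer, do not shove the stirrer away from where it stands, and leave the vial, the timer and the bung alone.

Things in the scene. Friction and masses are not known exactly. Their poses are not given: they have to be found in the camera images.
- stirrer_corner (a point): Corner of the magnetic stirrer nearest to the short foot, half-way up. The stirrer: loose, 1.6 kg, white box 160 x 160 mm, 18 to 56 mm above the bench, round plate to 65 mm, black strip on its front. Axes: x front to back, y to its left, z up; the box lies to +x and -y of this point. At the start it leans 0.03 to 0.08 rad on to the short foot; level is 0. Its weight keeps it in place.
- foot_short: The foot that is too short, screwed 3.5 to 6 mm too far in, 20 mm in from both faces at that corner: black ball of 20 mm radius, mostly inside the box, origin at its centre, axes as the stirrer's. Firm under load; at the start it rests on the bench. The other feet are alike, 120 mm apart; at the start the diagonally opposite one hangs in the air.
- wedge: Orange plastic wedge, loose, 50 g, 90 mm long, 26 mm wide, flat on the bench. Origin: centre of its underside; x points along it to the thin nose. The top rises evenly, 1 in 7.2, from 1 mm at the nose (x = +45 mm) to 14 mm at x = -45 mm, where an upright push plate 8 mm thick and 28 mm high stands. It does not slip back when let go.
- wedge_back (a point): Centre of the outer face of the wedge's push plate, 14 mm above the bench: the place to push; x points to the nose. Pushing takes under 1 N alone, a bump of up to 6 N as the nose goes under the foot, then 1 to 3 N while the light corner lifts, and it climbs to 8 to 16 N within 5 mm once the opposite foot is down: stop there. 10 mm further shoves the stirrer out of place.
- wedge_nose (a point): Middle of the wedge's thin front edge, on the bench. At the start it points roughly at the short foot (within 20 mm sideways and 0.2 rad) from the stirrer's front, 20 to 45 mm short of the point below the foot's centre.
- vial_0: White sample vial with a black cap, 21 mm across, 57 mm tall, upright, loose; leave alone. Origin: centre of its underside.
- lab_timer: Digital timer lying flat, 70 x 64 x 16 mm, loose; leave alone. Origin: centre of its underside.
- bung_0: Cream rubber bung, 29 mm across, 26 mm tall, loose; leave alone. Origin: centre of its underside.
There are look-alikes about, which are no part of the job. What is shaped like the wedge but purple is not meant.

How it is judged:
By the outcome, as a careful person would: the job done as asked, in the order asked, and still so for the second after the job is handed in, with the robot touching nothing.
It also fails if it takes over 45 s, if anything falls off the work surface, if the arm or the gripper's body presses on something with over 40 N, if the wrist force passes 120 N, or if a joint passes its speed limit or range.

## Robot

A 6-joint arm with a two-finger parallel gripper is mounted at the origin on a cart in front of the work surface, level with it; the furniture and walls round the work are solid. World frame = base frame: x ahead of the robot, y to its left, z up, the work surface at z = 0. Lengths are in m, angles in rad, forces in N, time in s.
With the tool pointing down it reaches from about 0.225 to 0.875 m from the base axis. Payload 3.4 kg.
Tool frame: the origin (TCP) lies midway between the tips of the shut fingers; the grasp point (between the pads) lies 19 mm behind it (manip.grip_point_offset is the distance from the TCP to the grasp point, in m); x points along the fingers, y is the direction in which the jaws open and shut, and the axes are right-handed (so a half turn about x gives the same grasp; the last joint's range is limited). The gripper opens to 85 mm and grips with 20 to 120 N. Pads are 22 mm wide; open, the fingers measure 114 mm over their backs; the gripper's body (76 mm by 85 mm) begins 54 mm behind the grasp point. The pads swing forward as they close: fully open they stand 13 mm farther back than shut.
Start: joints at [1.133, 0.276, 1.505, -0, 1.361, -0.121], TCP at [0.179, 0.546, 0.231] pointing down, gripper open.
Joint ranges: [-2.89, 2.89], [-0.75, 2.08], [0.22, 2.7], [-1.18, 4.32], [0.11, 2.71], [-2.7, 2.7]. Speed limits (rad/s): [2.57, 2.57, 3.14, 3.14, 3.14, 3.14].

## Interface

Orientations are given as a unit quaternion [w, x, y, z].
In Python, from rig import manip gives the robot as it stands.
- The arm moves only by the shell command python3 -m crank 'ROWS' [FORCE]. ROWS is a JSON object of lists of equal length, an entry for each row: "grip": the opening, from 0 (shut) to 1 (fully open); "slide": the shift along the world's x, y, z in cm, a list of three; "roll": the turn about the world's z in degrees. In form: {"grip": [grip, ...], "slide": [[dx, dy, dz], ...], "roll": [roll, ...]}. A call has 1 to 20 rows; each row is the pose to reach, as a shift and turn from the pose commanded when the call began; what a row does not reach only later rows make up. A row lasts 1/10 s, in which the tool goes at most 50 mm and 8.59 degrees, less where a joint would pass 70% of its speed; a pose out of reach is approached as far as the arm can. A call with a gripper value outside its range is refused whole. The fingers move at their own pace and stop on an object; FORCE is the grip in N (left out, the last holds). Time passes only in rows, so rows that repeat a pose let the fingers close. It gives the time, the measured TCP pose, the force and the opening at its end, in the units of the state.
- manip.get_state(): the state, without advancing time (a new reading comes with each control period).
- manip.get_image(name): name is "side" or "top" or "wrist"; returns a dict with "frame" (480x640x3 uint8, red, green, blue), "K" (3x3 intrinsics, pixels), "distortion" ([k1, k2, p1, p2, k3] as OpenCV has them; the pictures are not rectified), "R" (3x3) and "t" (3): a world point X has camera coordinates R X + t. Camera axes: x right, y down, z forward; pixel columns grow to the right and rows downward; lengths in m; the calibration is good to about 2 mm. A picture is of the moment at which its call begins. There is no depth.
- manip.sign_off(): hands the job in, once; it reports no verdict.
The state is a dict: "clock": time; "qpos": joint angles; "qd": joint speeds; "effort": joint torques, N m; "position": TCP position; "ee_rot": TCP orientation; "contact_force": force on the tool from outside, world axes, zero at the start; "moment": the same for the moment, N m; "width": finger opening in m.
Only numpy, scipy, OpenCV 4.12 (cv2) and the standard library are available. Lean on these libraries where they do the work, as an engineer would, in place of code of your own. Each camera call takes 0.05 s, during which the arm holds its last target. There are 200 camera calls.

## Working session

There is one attempt and no reset: what is moved stays moved. The work goes in short steps, Python scripts to look and compute and a shell command to move; the robot and the scene stay as the last step left them, time stands still between calls to the robot, and variables do not carry over. Pictures are saved under pics/ and viewed, on a budget of 10 in all, crops included, one or two more only if the job needs it, and the job is handed in when it is done.

```bash
mkdir -p pics
cat > h.py <<'E'
import numpy as np, cv2
from rig import manip
def ray(im,uv):
    p=cv2.undistortPoints(np.array([[uv]],float),np.array(im["K"]),np.array(im["distortion"]))[0,0]
    R=np.array(im["R"]);t=np.array(im["t"])
    return -R.T@t, R.T@np.array([p[0],p[1],1.])
def plane(im,uv,z=0.):
    c,d=ray(im,uv); return c+d*(z-c[2])/d[2]
def proj(im,X):
    return cv2.projectPoints(np.array([X],float),cv2.Rodrigues(np.array(im["R"]))[0],np.array(im["t"],float),np.array(im["K"]),np.array(im["distortion"]))[0][0,0]
def orange(f):
    h=cv2.cvtColor(f,cv2.COLOR_RGB2HSV)
    return cv2.inRange(h,(5,130,90),(20,255,255))
E
python3 - <<'E'
from h import *
print(manip.get_state())
for n in("top","side"):
    im=manip.get_image(n); cv2.imwrite(f"pics/{n}0.png",im["frame"][:,:,::-1])
    np.save(f"{n}0.npy",im,allow_pickle=True)
    print(n,-np.array(im["R"]).T@im["t"])
    _,_,s,c=cv2.connectedComponentsWithStats(orange(im["frame"]))
    for a,b in zip(s[1:],c[1:]):
        if a[4]>60: print(a,b,plane(im,b))
E
```

```text
{'clock': 0.0, 'qpos': array([ 1.13302196e+00,  2.76569394e-01,  1.50616469e+00, -1.81526712e-05,
        1.36068996e+00, -1.21003033e-01]), 'qd': array([ 0.00221873,  0.00067533, -0.00056278,  0.00018811, -0.00115515,
        0.00231282]), 'effort': array([-9.89057371e-04, -4.16759706e+01, -2.45802730e+01, -3.91573567e-04,
        1.09243754e-02,  3.48707874e-05]), 'position': array([0.17889313, 0.54589067, 0.23044174]), 'ee_rot': array([ 0.69808345,  0.11090242,  0.6984285 , -0.11215066]), 'contact_force': array([0.36752797, 0.37898341, 0.11830279]), 'moment': array([-0.00600685, -0.01354582,  0.03333439]), 'width': 0.0856788887616177}
top [ 0.39362003 -0.53464254  0.98550094]
[255 245  28  46 639] [268.88262911 267.35211268] [ 0.53269768 -0.42827751  0.        ]
side [0.5845442  0.20469456 0.42997689]
[335 287  63  20 592] [365.73141892 299.05912162] [ 0.53249262 -0.43968938  0.        ]
[142 439  53  41 782] [168.70076726 459.80946292] [ 0.74352728 -0.14945258  0.        ]
```

View pics/top0.png

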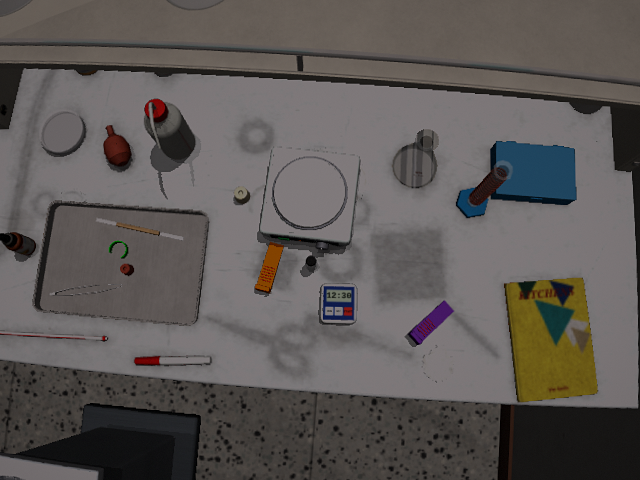

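View pics/side0.png

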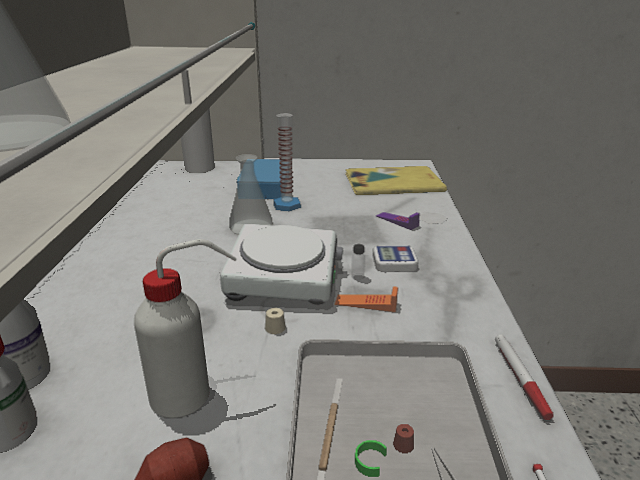

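The top view has two wedge shapes: orange at (269,267) and purple at (430,323). The orange one points at the stirrer's front-left corner (260,238), so it fits the description. The vial is at (311,262), the timer at (338,304) and the bung at (241,195). I'll confirm with an enlarged crop and measure.

Run:
```python
from h import *
t=np.load("top0.npy",allow_pickle=True).item(); s=np.load("side0.npy",allow_pickle=True).item()
a=cv2.resize(t["frame"][225:300,230:330],(800,600),interpolation=cv2.INTER_CUBIC)
b=cv2.resize(s["frame"][220:320,215:410],None,fx=4,fy=4,interpolation=cv2.INTER_CUBIC)
cv2.imwrite("pics/tc.png",a[:,:,::-1]);cv2.imwrite("pics/sc.png",b[:,:,::-1])
st=manip.get_state();from scipy.spatial.transform import Rotation as Ro
print(Ro.from_quat(st["ee_rot"],scalar_first=True).as_matrix().round(3))
print("side/top cam R",np.array(t["R"]).round(2))
print("mm/px",np.linalg.norm(plane(t,(269,267))-plane(t,(270,267)))*1e3)
for n,im in(("top",t),("side",s)):
    m=orange(im["frame"]); m[:,:230]=0; m[320:]=0
    print(n,cv2.minAreaRect(cv2.findNonZero(m)))
    print(cv2.approxPolyDP(max(cv2.findContours(m,0,2)[0],key=cv2.contourArea),2,True)[:,0].tolist())
```

```text
[[-0.001  0.312  0.95 ]
 [-0.002  0.95  -0.312]
 [-1.    -0.002 -0.   ]]
side/top cam R [[ 0.07 -1.    0.  ]
 [-0.97 -0.07 -0.21]
 [ 0.21  0.02 -0.98]]
mm/px 1.7985104112690609
top ((414.5945129394531, 272.65631103515625), (318.1195373535156, 45.28944396972656), 2.02136492729187)
[[282, 247], [269, 245], [255, 287], [264, 290], [270, 288]]
side ((366.0, 298.5), (23.0, 62.0), 90.0)
[[397, 288], [393, 287], [391, 295], [338, 295], [335, 304], [391, 304], [391, 297], [396, 295]]
```

View pics/tc.png

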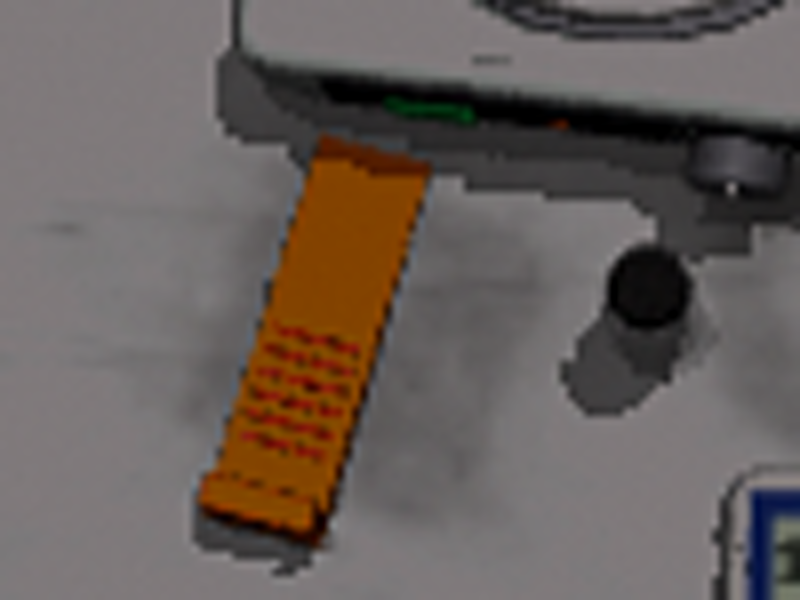

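View pics/sc.png

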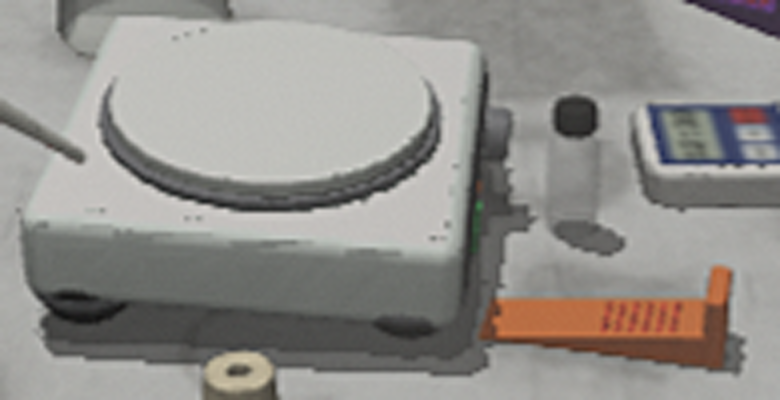

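Run:
```python
from h import *
t=np.load("top0.npy",allow_pickle=True).item(); s=np.load("side0.npy",allow_pickle=True).item()
T=lambda u,v,z:plane(t,(230+u/8-.44,225+v/8-.44),z); S=lambda u,v,z:plane(s,(215+u/4-.4,220+v/4-.4),z)
p=lambda n,x:print(n,(np.array(x)*1e3).round(1))
n=[T(320,138,.001),T(430,163,.001)]; b=[T(203,475,.028),T(330,503,.028)]; bb=[T(201,510,.028),T(318,533,.028)]
for k,v in(("nose",n),("plate front top",b),("plate back top",bb)): p(k,v);p(" mid",np.mean(v,0)); print(" w",np.linalg.norm(v[0]-v[1]))
# edge lines along wedge, upper side edges: height changes
d=np.mean(n,0)-np.mean(b,0); print("len",np.hypot(*d[:2]),"yaw",np.arctan2(d[1],d[0]))
p("S nose lowcorner L",S(484,335,0)); p("S plate bottom-left corner",S(708,368,0)); p("S plate bottom right",S(724,366,0))
p("S plate top back L",S(730,268,.028))
# stirrer
f1,f2=T(270,68,.052),T(790,122,.054); l1=plane(t,(272,150),.058); l2=T(238,30,.053)
p("front",[f1,f2]);p("left",[l2,l1])
fd=f2-f1; print("yaw front",np.arctan2(fd[0],-fd[1])*-1, "yaw left",np.arctan2(l1[1]-l2[1],l1[0]-l2[0]))
p("foot S silh",S(405,336,.002)); p("foot S back-left",S(85,320,.002))
p("corner side z.018",S(455,322,.014)); p("side top corner",S(462,250,.052))
for nme,u in(("vial",(77.,0)),): pass
```

```text
nose [[ 579.1 -425.3    1. ]
 [ 575.2 -450.6    1. ]]
 mid [ 577.2 -438.     1. ]
 w 0.025643105449832754
plate front top [[ 498.  -409.8   28. ]
 [ 494.  -437.8   28. ]]
 mid [ 496.  -423.8   28. ]
 w 0.02835590873702736
plate back top [[ 490.4 -410.1   28. ]
 [ 487.3 -435.8   28. ]]
 mid [ 488.8 -423.    28. ]
 w 0.025955707288137547
len 0.0823874998550974 yaw -0.17263181442714218
S nose lowcorner L [ 577.8 -427.1    0. ]
S plate bottom-left corner [ 496.8 -408.4    0. ]
S plate bottom right [ 490.8 -409.8    0. ]
S plate top back L [ 488.3 -431.6   28. ]
front [[ 584.  -418.8   52. ]
 [ 580.  -531.2   54. ]]
left [[ 591.6 -411.2   53. ]
 [ 733.7 -420.2   58. ]]
yaw front 0.035311142095340406 yaw left -0.06314771585843522
foot S silh [ 606.9 -422.7    2. ]
foot S back-left [ 726. -430.    2.]
corner side z.018 [ 588.5 -414.5   14. ]
side top corner [ 586.2 -402.6   52. ]
```

The crop confirms the orange wedge. Its nose is at crop (375,150), about (577,-438) mm, and the centre of its back face is about (489,-423) mm. Its yaw is about -0.17. The short foot is at side crop (405,325), about (605,-434) mm with stirrer yaw about -0.05. The nose is 28 mm short of the foot, which matches the description. Pushing with the shut fingers' face set to yaw -0.05 should square the wedge up and bring it onto the foot.

```bash
python3 -m crank '{"grip":[0,0,0,0,0,0,0,0,0,0,0,0,0,0,0,0,0,0,0,0],"slide":[[13,-48,0],[13,-48,0],[13,-48,0],[13,-48,0],[13,-48,0],[13,-48,0],[13,-48,0],[13,-48,0],[13,-48,0],[13,-48,0],[25,-97.6,0],[25,-97.6,0],[25,-97.6,0],[25,-97.6,0],[25,-97.6,0],[25,-97.6,0],[25,-97.6,0],[25,-97.6,0],[25,-97.6,0],[25,-97.6,0]],"roll":[8,8,8,8,8,8,8,8,8,8,15,15,15,15,15,15,15,15,15,15]}'
```

```text
clock: 2.1
position: [0.4243, -0.4117, 0.2307]
ee_rot: [0.707, 0.02, 0.707, -0.019]
contact_force: [1.4, -0.7, 0.7]
width: 0.0003
```

```bash
python3 -m crank '{"grip":[0,0,0,0,0,0,0,0,0,0,0,0],"slide":[[0,0,0],[0,0,-4],[0,0,-8],[0,0,-12],[0,0,-16],[0,0,-18],[0,0,-20],[0,0,-21],[0,0,-21.6],[0,0,-21.6],[0,0,-21.6],[0,0,-21.6]],"roll":[0,0,0,0,0,0,0,0,0,0,0,0]}'
python3 - <<'E'
from h import *
from scipy.spatial.transform import Rotation as Ro
st=manip.get_state();print(st["position"],st["contact_force"],st["qpos"].round(2));print(Ro.from_quat(st["ee_rot"],scalar_first=True).as_matrix().round(3))
t=manip.get_image("top");s=manip.get_image("side")
a=cv2.resize(t["frame"][225:325,230:330],(600,600));b=cv2.resize(s["frame"][220:330,280:480],None,fx=4,fy=4)[:,:]
cv2.imwrite("pics/t1.png",a[:,:,::-1]);cv2.imwrite("pics/s1.png",b[:,:,::-1])
E
```

```text
clock: 3.3
position: [0.4249, -0.4104, 0.0164]
ee_rot: [0.707, 0.019, 0.706, -0.02]
contact_force: [-0.1, 0.1, -0.5]
width: -0.0001
[ 0.4249333  -0.41038927  0.01643664] [-0.05395984  0.07037387 -0.47072337] [-0.89  0.49  1.76  0.    0.89 -2.4 ]
[[ 0.001  0.055  0.998]
 [-0.002  0.998 -0.055]
 [-1.    -0.001  0.001]]
```

View pics/s1.png

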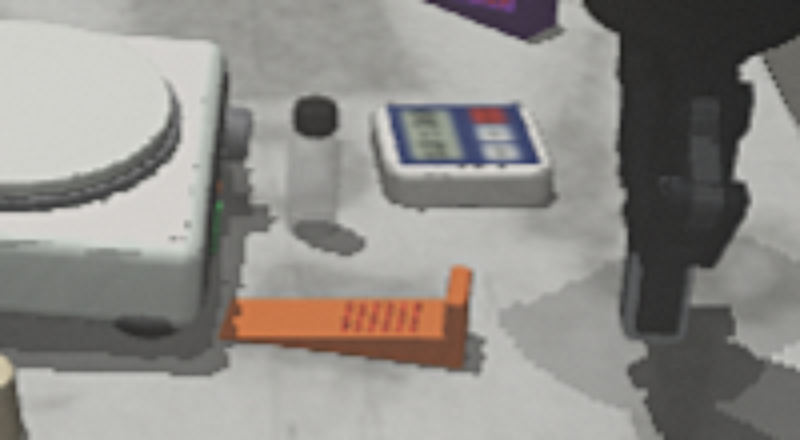

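The side view shows the hand behind the wedge with nothing in the way; the plate is at crop (458,310) and the fingertips at (655,330). Next I line up sideways and make a first gentle push to square the wedge, stopping short of the foot.

```bash
python3 -m crank '{"grip":[0,0,0,0,0,0,0,0,0,0,0,0,0,0,0,0],"slide":[[0,-1,-0.2],[0,-2.2,-0.4],[1.5,-2.2,-0.4],[3,-2.2,-0.4],[4,-2.2,-0.4],[4.4,-2.2,-0.4],[4.7,-2.2,-0.4],[5,-2.2,-0.4],[5.2,-2.2,-0.4],[5.4,-2.2,-0.4],[5.6,-2.2,-0.4],[5.8,-2.2,-0.4],[6,-2.2,-0.4],[6.2,-2.2,-0.4],[6.2,-2.2,-0.4],[6.2,-2.2,-0.4]],"roll":[0,0,0,0,0,0,0,0,0,0,0,0,0,0,0,0]}'
cat > look.py <<'E'
import sys
from h import *
k=sys.argv[1]
st=manip.get_state();print(st["clock"],st["position"].round(4),st["contact_force"].round(2))
t=manip.get_image("top");s=manip.get_image("side")
np.save("top1.npy",t,allow_pickle=True);np.save("side1.npy",s,allow_pickle=True)
a=cv2.resize(t["frame"][225:300,240:310],(420,450),interpolation=cv2.INTER_CUBIC);b=cv2.resize(s["frame"][240:330,300:395],(475,450),interpolation=cv2.INTER_CUBIC)
b=b[:,:380]
cv2.imwrite(f"pics/{k}.png",np.hstack([a,b])[:,:,::-1])
m=orange(t["frame"]); m[:,:230]=0; m[:,310:]=0
q=cv2.minAreaRect(cv2.findNonZero(m));print(q)
E
python3 look.py p2
```

```text
clock: 5.0
position: [0.4865, -0.4318, 0.0113]
ee_rot: [0.707, 0.019, 0.707, -0.019]
contact_force: [0.8, 0.6, -0.1]
width: 0.0
5.0 [ 0.4865 -0.4318  0.0113] [ 0.83  0.57 -0.11]
((272.60113525390625, 247.09246826171875), (13.228975296020508, 12.316633224487305), 8.746162414550781)
```

View pics/p2.png

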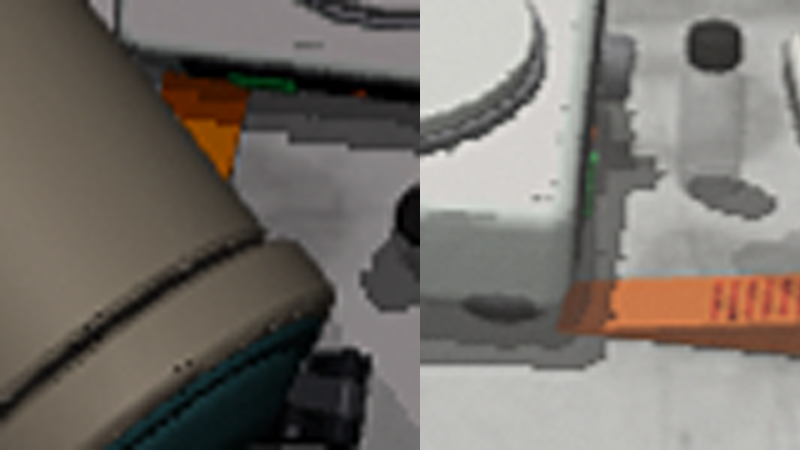

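Run:
```python
from h import *
t=np.load("top1.npy",allow_pickle=True).item();s=np.load("side1.npy",allow_pickle=True).item()
T=lambda u,v,z:plane(t,(240+u/6-.4,225+v/6-.4),z)*1e3;S=lambda u,v,z:plane(s,(300+(u-420)/5-.4,240+v/5-.4),z)*1e3
r1,r2=T(248,92,.001),T(232,178,.0045);print(r1,r2,"yaw",np.arctan2(*(r1-r2)[1::-1]));print("Lnose top",T(163,75,.001))
print("side nose L",S(558,330,0),"bottom edge further",S(800,355,0)); print("foot silh",S(503,320,.002))
s0=np.load("side0.npy",allow_pickle=True).item()
```

```text
[ 584.07205778 -445.53266622    1.        ] [ 556.92996901 -443.39496576    4.5       ] yaw -0.07859736766774666
Lnose top [ 587.3872599  -419.41816492    1.        ]
side nose L [ 590.10431422 -420.88818452    0.        ] bottom edge further [ 519.74608362 -410.18528914    0.        ]
foot silh [ 606.34680579 -422.68525718    2.        ]
```

The wedge has squared up: the nose centre is about (588,-433) mm with yaw about -0.1, and its line passes within about 1 mm of the foot. Next I push it under the foot.

```bash
python3 -m crank '{"grip":[0,0,0,0,0,0,0,0,0,0,0,0],"slide":[[0.2,0,0],[0.4,0,0],[0.6,0,0],[0.8,-0.05,0],[1,-0.05,0],[1.2,-0.05,0],[1.4,-0.1,0],[1.6,-0.1,0],[1.8,-0.1,0],[2,-0.1,0],[2.2,-0.1,0],[2.2,-0.1,0]],"roll":[0,0,0,0,0,0,0,0,0,0,0,0]}'; python3 -m crank '{"grip":[0,0,0,0],"slide":[[0.2,0,0],[0.4,0,0],[0.5,0,0],[0.5,0,0]],"roll":[0,0,0,0]}';python3 look.py p3
```

```text
clock: 6.3
position: [0.5089, -0.4328, 0.0113]
ee_rot: [0.707, 0.019, 0.707, -0.019]
contact_force: [-1.8, -0.1, 0.6]
width: 0.0002
clock: 6.7
position: [0.5138, -0.4328, 0.0113]
ee_rot: [0.707, 0.019, 0.707, -0.019]
contact_force: [-1.1, 0.7, 0.7]
width: -0.0001
6.7 [ 0.5138 -0.4328  0.0113] [-1.11  0.67  0.73]Traceback (most recent call last):
  File "look.py", line 11, in <module>
    q=cv2.minAreaRect(cv2.findNonZero(m));print(q)
cv2.error: OpenCV(4.12.0) /io/opencv/modules/imgproc/src/convhull.cpp:143: error: (-215:Assertion failed) total >= 0 && (depth == CV_32F || depth == CV_32S) in function 'convexHull'
```

View pics/p3.png

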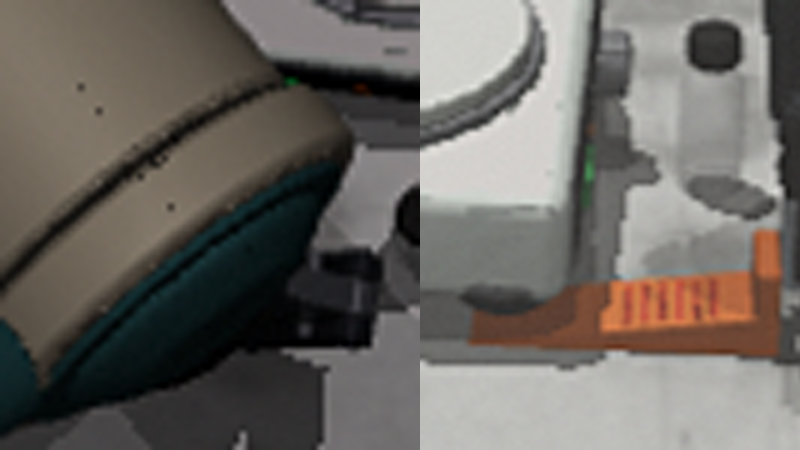

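The side view shows the wedge's nose, corner at crop (472,345), under the foot at (503,297), with the corner lifting and a push of only 1 to 2 N. From here I use small increments and watch the force.

```bash
python3 -m crank '{"grip":[0,0,0,0],"slide":[[0.2,0,0],[0.4,0,0],[0.4,0,0],[0.4,0,0]],"roll":[0,0,0,0]}'; python3 -m crank '{"grip":[0,0,0],"slide":[[0.1,0,0],[0.2,0,0],[0.2,0,0]],"roll":[0,0,0]}'
```

```text
clock: 7.2
position: [0.5178, -0.4329, 0.0113]
ee_rot: [0.707, 0.019, 0.707, -0.02]
contact_force: [-0.1, -1.0, -0.6]
width: -0.0001
clock: 7.5
position: [0.5194, -0.4328, 0.0113]
ee_rot: [0.707, 0.019, 0.707, -0.019]
contact_force: [-2.0, -0.7, 0.7]
width: 0.0
```

```bash
for i in 1; do python3 -m crank '{"grip":[0,0,0],"slide":[[0.1,0,0],[0.2,0,0],[0.2,0,0]],"roll":[0,0,0]}'; done; python3 -m crank '{"grip":[0,0,0],"slide":[[0.1,0,0],[0.2,0,0],[0.2,0,0]],"roll":[0,0,0]}'
```

```text
clock: 7.8
position: [0.5216, -0.4328, 0.0113]
ee_rot: [0.707, 0.019, 0.707, -0.019]
contact_force: [-1.8, -1.2, -0.7]
width: -0.0004
clock: 8.1
position: [0.5237, -0.4328, 0.0113]
ee_rot: [0.707, 0.019, 0.707, -0.019]
contact_force: [-1.1, 0.5, -0.1]
width: 0.0003
```

```bash
python3 -m crank '{"grip":[0,0,0],"slide":[[0.1,0,0],[0.2,0,0],[0.2,0,0]],"roll":[0,0,0]}' | grep -E "pos|force"; python3 -m crank '{"grip":[0,0,0],"slide":[[0.1,0,0],[0.2,0,0],[0.2,0,0]],"roll":[0,0,0]}'| grep -E "pos|force"
```

```text
position: [0.5257, -0.4328, 0.0113]
contact_force: [-1.3, -0.1, -0.5]
position: [0.5276, -0.4328, 0.0113]
contact_force: [-0.9, 0.4, -0.4]
```

```bash
python3 -m crank '{"grip":[0,0,0],"slide":[[0.1,0,0],[0.2,0,0],[0.2,0,0]],"roll":[0,0,0]}' | grep -E "pos|force"; python3 -m crank '{"grip":[0,0,0],"slide":[[0.1,0,0],[0.2,0,0],[0.2,0,0]],"roll":[0,0,0]}'| grep -E "pos|force"
```

```text
position: [0.5297, -0.4329, 0.0113]
contact_force: [-1.0, -0.3, -0.1]
position: [0.5316, -0.4328, 0.0113]
contact_force: [-0.4, 1.1, 0.0]
```

```bash
python3 -m crank '{"grip":[0,0,0],"slide":[[0.1,0,0],[0.2,0,0],[0.2,0,0]],"roll":[0,0,0]}' | grep -E "pos|force"; sed -i '/minAreaRect/d' look.py; python3 look.py p4
```

```text
position: [0.5335, -0.4328, 0.0113]
contact_force: [-0.3, 0.1, -0.2]
9.6 [ 0.5335 -0.4328  0.0113] [-0.29  0.06 -0.23]
```

View pics/p4.png

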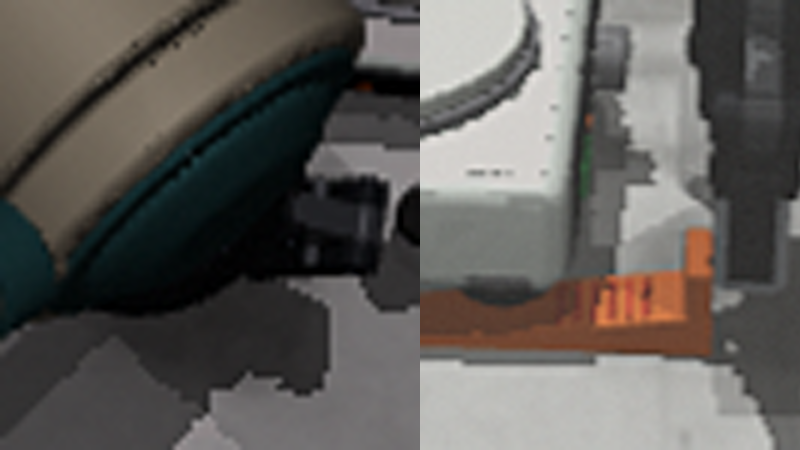

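The corner keeps rising with the foot on the ramp, at side crop (500,290), and there is no hard resistance yet. I continue.

```bash
python3 -m crank '{"grip":[0,0,0],"slide":[[0.1,0,0],[0.2,0,0],[0.2,0,0]],"roll":[0,0,0]}' | grep -E "pos|force"
```

```text
position: [0.5347, -0.4327, 0.0113]
contact_force: [-3.9, -0.3, 0.8]
```

```bash
python3 -m crank '{"grip":[0,0,0],"slide":[[0.1,0,0],[0.2,0,0],[0.2,0,0]],"roll":[0,0,0]}' | grep -E "pos|force"
```

```text
position: [0.5359, -0.4326, 0.0113]
contact_force: [-6.7, 0.0, 3.9]
```

```bash
python3 -m crank '{"grip":[0,0,0],"slide":[[0.1,0,0],[0.1,0,0],[0.1,0,0]],"roll":[0,0,0]}' | grep -E "pos|force"
```

```text
position: [0.5364, -0.4326, 0.0113]
contact_force: [-8.4, -0.2, 2.5]
```

```bash
python3 -m crank '{"grip":[0,0,0],"slide":[[0.1,0,0],[0.1,0,0],[0.1,0,0]],"roll":[0,0,0]}' | grep -E "pos|force"
```

```text
position: [0.5368, -0.4326, 0.0113]
contact_force: [-8.4, -0.8, 4.0]
```

```bash
python3 -m crank '{"grip":[0,0,0],"slide":[[0.1,0,0],[0.1,0,0],[0.1,0,0]],"roll":[0,0,0]}' | grep -E "pos|force"
```

```text
position: [0.5372, -0.4325, 0.0113]
contact_force: [-8.9, -0.3, 4.0]
```

The force has climbed from about 1 N to 9 N over 3 mm, so the opposite foot is down. I stop pushing, back straight off, then lift clear.

```bash
python3 -m crank '{"grip":[0,0,0,0,0,0,0,0,0,0,0,0,0,0,0,0],"slide":[[-0.5,0,0],[-1,0,0],[-2,0,0],[-4,0,0],[-6,0,0],[-8,0,2],[-8,0,6],[-8,0,10],[-8,4,14],[-8,9,18],[-8,14,20],[-8,19,20],[-8,24,20],[-8,28,20],[-8,28,20],[-8,28,20]],"roll":[0,0,0,0,0,0,0,0,0,0,0,0,0,0,0,0]}'
python3 - <<'E'
from h import *
t=manip.get_image("top");s=manip.get_image("side")
np.save("top2.npy",t,allow_pickle=True);np.save("side2.npy",s,allow_pickle=True)
a=cv2.resize(t["frame"][140:320,230:370],(420,540),interpolation=cv2.INTER_CUBIC);b=cv2.resize(s["frame"][215:350,215:415],(380,257),interpolation=cv2.INTER_CUBIC)
b0=cv2.resize(np.load("side0.npy",allow_pickle=True).item()["frame"][215:350,215:415],(380,257),interpolation=cv2.INTER_CUBIC)
b=np.vstack([b0,b,np.zeros((26,380,3),np.uint8)])
cv2.imwrite("pics/f.png",np.hstack([a,b])[:,:,::-1])
# stirrer shift: template match of front edge/knob patches before/after
t0=np.load("top0.npy",allow_pickle=True).item()
for nm,(x,y,w,h) in dict(knob=(312,236,20,14),backR=(345,145,20,16),backL=(264,144,20,16),frontL=(254,225,16,16),vial=(303,253,16,18),timer=(316,280,46,48),bung=(230,184,24,24)).items():
    d=cv2.phaseCorrelate(*[cv2.cvtColor(q["frame"][y-4:y+h+4,x-4:x+w+4],cv2.COLOR_RGB2GRAY).astype(np.float32) for q in(t0,t)]);print(nm,np.round(d[0],2),round(d[1],2))
E
```

```text
clock: 12.8
position: [0.4603, -0.1512, 0.2117]
ee_rot: [0.707, 0.018, 0.706, -0.018]
contact_force: [-1.0, 0.5, 0.6]
width: 0.0002
knob [ 0.18 -1.05] 0.9
backR [0.73 0.1 ] 1.01
backL [ 0.42 -0.39] 1.1
frontL [ 0.78 -1.  ] 0.68
vial [-0.    0.37] 1.08
timer [ 0.01 -0.  ] 1.0
bung [ 0.02 -0.01] 0.99
```

View pics/f.png

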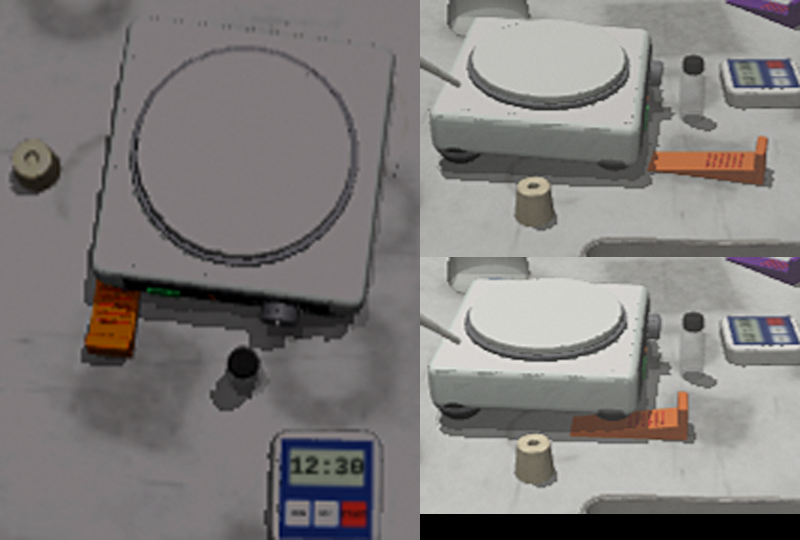

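The final view shows the wedge under the short foot and the stirrer sitting flat. Its back edge has not shifted. I check the vial in both views, then hand in.

Run:
```python
from h import *
for n,(x,y,w,h) in(("side",(350,240,16,12)),("top",(304,255,14,13))):
    c=[]
    for k in(0,2):
        f=cv2.cvtColor(np.load(f"{n}{k}.npy",allow_pickle=True).item()["frame"][y:y+h,x:x+w],cv2.COLOR_RGB2GRAY)
        c.append(np.argwhere(f<45).mean(0).round(2))
    print(n,"cap centre before/after",c)
print(manip.get_state()["contact_force"].round(2)); manip.sign_off()
```

```text
side cap centre before/after [array([9. , 8.5]), array([10.33, 10.  ])]
top cap centre before/after [array([6.19, 6.69]), array([6.24, 6.67])]
[ 0.47 -0.62  0.01]
the job is handed in; nothing more can be done
```

I pushed the orange wedge nose first under the stirrer's front-left foot, stopped, backed the hand straight off and lifted it clear, then handed the job in. The arm's clock read 12.8 s when the hand was clear, and no verdict is reported.

- **Push force:** it stayed near 1–2 N while the corner lifted, then climbed to 8.4–8.9 N over the last 3 mm. That fits the opposite foot coming down. It sits at the low end of the 8–16 N band, and over the last two 1 mm steps it had nearly levelled off.
- **Wedge height:** the nose ended about 33 mm past the foot's centre. That is roughly 5.5 mm under the foot, within the 3.5–6 mm it was short.
- **Level:** I judged this from the force and the final pictures, where the stirrer looks flat. I did not measure its tilt directly.
- **Stirrer position:** the back edge moved under 1 px (about 1.3 mm) in the top view. The front edge moved about 1 px (1.9 mm), part of which is the corner rising.
- **Other things:** the timer and bung did not move, to within 0.02 px.
- **Vial:** the checks disagreed. The cap centre in the top view is unchanged to 0.05 px, while a top-view patch match gave 0.37 px, which I put down to the changed shadow. The side-view cap check came out 1.3–1.5 px different. I don't trust that one because its dark-pixel mask was poor, and the vial looks unmoved in the side picture. I handed in without resolving it.

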